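# Lock the levelling screw of the jebena stand

### The arm

A 7-joint arm with a two-finger parallel gripper is mounted at the origin on the work surface. World frame = base frame: x ahead of the robot, y to its left, z up, the work surface at z = 0. Lengths are in m, angles in rad, forces in N, time in s.
With the tool pointing down it reaches from about 0.35 to 0.9 m from the base axis. Payload 8.1 kg.
Tool frame: the origin (TCP) lies midway between the tips of the shut fingers; the grasp point (between the pads) lies behind it (arm.tcp_to_grasp is the z of the grasp point in the tool frame, in m); z points along the fingers, y is the line along which they close (so a half turn about z gives the same grasp; the last joint's range is limited). The gripper opens to 92 mm and grips with 3 to 60 N. Pads are 19 mm wide; open, the fingers measure 130 mm over their backs; the gripper's body (75 mm by 190 mm) begins 47 mm behind the grasp point.
Start: joints at [1.17, 0.434, 0.025, 1.573, -0.012, 1.134, -0.075], TCP at [0.183, -0.598, 0.227] pointing down, gripper open.
Joint ranges: [-2.62, 2.62], [-0.44, 2.09], [-1.27, 1.32], [0.08, 2.57], [-1.32, 4.46], [0.12, 2], [-2.74, 2.74]. Speed limits (rad/s): [2.22, 2.22, 3.01, 3.01, 3.14, 3.14, 3.14].

### API

Orientations are given as a rotation vector (axis times angle).
In Python, from cell import readout, vision, arm gives the robot as it stands.
- The arm moves only by the tool carry_out, never from a script. Its argument "increments" is one flat list of numbers, 6 for each row, row after row: the shift along the world's x, y, z in mm, then the turn, a rotation vector about the world's x, y, z in rad. In form: [tx, ty, tz, wx, wy, wz, tx, ty, tz, wx, wy, wz, ...]. A call has 1 to 20 rows; each row shifts and turns the commanded pose from where the row before left it; what a row does not reach is not made up. A row lasts 1/8 s, in which the tool goes at most 62.5 mm and 10.7 degrees, less where a joint would pass 70% of its speed; a pose out of reach is approached as far as the arm can. A call with a gripper value outside its range is refused whole. "grip" is the closure, from 0 (fully open) to 1 (shut), set as the call begins (left out, the last holds). The fingers move at their own pace and stop on an object; "newtons" is the grip in N (left out, the last holds). Time passes only in rows, so rows that do not move let the fingers close. It gives the time, the measured TCP pose, the force, the opening and the grip force at its end, in the units of the state.
- readout.observe(): the state, without advancing time (a new reading comes with each control period).
- vision.get_image(name): name is "side" or "top" or "wrist"; returns the picture (480x640x3 uint8, red, green, blue); there is no depth.
- vision.calibration(name): a dict with "fov_y" (degrees; the focal length in pixels is half the picture's height over the tangent of half this angle, whatever the lens; pixels are square), "cx", "cy" (the principal point, pixels), "pose" (4x4, takes a point from camera to world coordinates). Camera axes: x right, y up, looking along -z (the intrinsics and any distortion apply to the point x, -y, -z); pixel columns grow to the right and rows downward; lengths in m; the calibration is good to about 2 mm. The wrist camera is an equidistant fisheye: a pixel r from the principal point sees the ray r / f radians off the axis. A picture is of the moment at which its call begins: read the wrist's pose just before it. calibration takes no time and is no camera call; for the wrist camera it gives the pose at the moment of the call.
- arm.sign_off(): hands the job in; it is judged then, once.
The state is a dict: "clock": time; "joints": joint angles; "dq": joint speeds; "joint_efforts": joint torques, N m; "position": TCP position; "ee_rot": TCP orientation; "force": force on the tool from outside, world axes, zero at the start; "ft_torque": the same for the moment, N m; "width": opening from 0.0 (shut) to 1.0 (fully open); "gripper_force": force on a finger pad.
Only numpy, scipy, OpenCV 4.12 (cv2) and the standard library are available. Lean on these libraries where they do the work, as an engineer would, in place of code of your own. Each camera call takes 0.05 s, during which the arm holds its last target. There are 200 camera calls.

### The job

The levelling screw of the jebena stand is already set; lock it there. Fit the orange holding key fully down over the screw's square head, with its side arm between the two steel posts, so that the screw cannot turn; then swing the red-handled lever of the jam nut clockwise (seen from above) until the nut is firmly tight, but do not overtighten it. Leave the key on the screw, and leave the other things on the bench where they are.

Things in the scene. Friction and masses are not known exactly. Their poses are not given: they have to be found in the camera images.
- bracket: blue steel bracket of the jebena stand, 110 (x) x 155 (y) x 30 mm, fixed to the bench; origin on the bench under the levelling screw's axis, the posts towards +y. A pale ceramic cradle, 132 mm across, 46 mm high, is fixed to it with its centre 150 mm along +x. The jam nut's lever sweeps over the -x and -y sides.
- screw_head (a point): brass square head of the levelling screw, 22 x 22 mm, 20 mm high, upright. The point is the centre of its top face, 66 mm above the bench, on the screw's axis; z is up, x and y are square to the head's sides. The key goes on with its own axes along these, so that its arm lies along this y axis, which points between the posts (within 0.06 rad of the middle).
- screw (a joint): angle of the levelling screw (rad, clockwise from above; 0 = y axis midway between the posts). Set near 0. It turns freely (0.05 N m), more easily than the nut runs on it: not held, it is dragged round by the nut. Held by the key it creeps clockwise up to 0.25 rad until the key's arm leans on a post, which is fine; beyond 0.35 rad either way the setting is lost.
- post_gap (a point): midpoint between the tops of two upright steel posts on the bracket (12 mm diameter, 36 mm between centres: a 24 mm gap; tops 77 mm above the bench), 85 mm from the screw's axis; y points away from the screw, x from post to post.
- key_fin (a point): loose orange holding key, 0.2 kg, upright on the bench: centre of its grip fin, 12 mm thick (x), 40 mm long (y), 26 to 60 mm above the key's underside (this point at 43). Below it a 40 x 40 x 26 mm block with a blind square socket in its underside, 24 mm wide, 18 mm deep. A side arm, 14 mm wide, 4 to 16 mm above the underside, runs along +y to 105 mm from the centre.
- key_mouth (a point): centre of the key's underside, in the mouth of the socket (axes as at the fin). With the key fully home it lies 18 mm below the top of the screw head and on the screw's axis.
- key_arm (a point): point on the key's side arm, 85 mm from the key's centre along its y axis, 10 mm above its underside.
- lever_knob (a point): red upright round handle at the end of the jam nut's lever, 14 mm diameter, 36 to 88 mm above the bench, 80 mm from the screw's axis; the point is on its axis, 70 mm up. The lever is a bar at 34 to 43 mm. It starts 0.7 to 1.2 rad short of tight; where tight comes varies and cannot be seen, it must be felt. Running free takes 1.5 N at the handle.
- washer (a joint): angle (rad, clockwise from above) by which the nut has carried round the lock washer under it, a steel disc with a yellow tab: 0 while the nut is loose. When tight comes, the push at the handle jumps to 8 N, then grows 0.5 N per 0.01 rad. Firmly tight is 0.05 to 0.16 rad (11 to 16 N at the handle); beyond 0.19 rad (18 N) is overtightened. It stays where left.
- steel_cup: stainless cup, 74 mm across, 85 mm high; origin under its centre. Leave alone.
- sini: small white handleless coffee cup, 62 mm across, 45 mm high; origin under its centre. Leave alone.
- basin: purple plastic basin, 220 mm across, 90 mm high; origin under its centre. Leave alone.
- spatula: green hard silicone spatula lying flat on the bench along its x axis. Leave alone.
- canister: clear plastic canister with a blue clip-on lid, 110 mm across, 121 mm high; origin under its centre. Leave alone.
- jebena: black clay coffee pot with handle and spout, 150 mm across, 220 mm high; origin under its centre. Leave alone.
Mind the look-alikes: they are no part of the job. There is more than one size of the part that bears key_fin; the job needs the largest.

How it is judged:
By the outcome, as a careful person would: the job done as asked, in the order asked, and still so for the second after the job is handed in, with the robot touching nothing.
It also fails if it takes over 64 s, if anything falls off the work surface, if the arm or the gripper's body presses on something with over 40 N, if the wrist force passes 120 N, or if a joint passes its speed limit or range.

## Working session

There is one attempt and no reset: what is moved stays moved. The work goes in short steps, Python scripts to look and compute and a tool call to move; the robot and the scene stay as the last step left them, time stands still between calls to the robot, and variables do not carry over. Pictures are saved under pics/ and viewed, at most 10 in all, crops included, and the job is handed in when it is done.

Besides the shell and the picture viewer there is one more tool, called after "Request:" by a JSON object that holds its "api" and its "payload", one argument or row to a line. carry_out: Moves the arm, as the interface text tells. Its arguments: {"type":"object","properties":{"increments":{"type":"array","items":{"type":"number"}},"grip":{"type":"number"},"newtons":{"type":"number"}},"required":["increments"]}

```bash
mkdir -p pics; cat > h.py <<'E'
import numpy as np, cv2
from cell import readout, vision, arm
def snap(n,f):
    c=vision.calibration(n); im=vision.get_image(n); cv2.imwrite('pics/'+f,im[:,:,::-1]); np.save('pics/'+f+'.npy',c,allow_pickle=True); return im,c
def load(f): return np.load('pics/'+f+'.npy',allow_pickle=True).item()
def ray(c,u,v,fish=False):
    f=240/np.tan(np.radians(c['fov_y'])/2); a=np.array([u-c['cx'],v-c['cy']])
    if fish:
        r=np.hypot(*a); t=r/f; d=np.array([*(a/max(r,1e-9)*np.sin(t)),np.cos(t)])
    else: d=np.array([a[0]/f,a[1]/f,1])
    P=np.array(c['pose']); return P[:3,3],P[:3,:3]@(d*[1,-1,-1])
def at_z(c,u,v,z,fish=False):
    o,d=ray(c,u,v,fish); return o+d*(z-o[2])/d[2]
def proj(c,p,fish=False):
    f=240/np.tan(np.radians(c['fov_y'])/2); P=np.array(c['pose']); q=P[:3,:3].T@(np.array(p)-P[:3,3])*[1,-1,-1]
    if fish:
        r=np.hypot(q[0],q[1]); t=np.arctan2(r,q[2]); return c['cx']+f*t*q[0]/r, c['cy']+f*t*q[1]/r
    return c['cx']+f*q[0]/q[2], c['cy']+f*q[1]/q[2]
E
python3 - <<'E'
from h import *
for n in ('top','side'):
    im,c=snap(n,n+'.png'); print(n,{k:v for k,v in c.items()})
s=readout.observe(); print(s, arm.tcp_to_grasp)
E
```

```text
top {'fov_y': 57.705674988451996, 'cx': 317.42328638610877, 'cy': 238.17304867674537, 'pose': array([[ 0.02078154,  0.98086533, -0.19357511,  0.36395714],
       [-0.99967384,  0.02326072,  0.01054302, -0.00256903],
       [ 0.01484398,  0.19329288,  0.98102881,  1.01715848],
       [ 0.        ,  0.        ,  0.        ,  1.        ]])}
side {'fov_y': 44.72377826728866, 'cx': 318.2836663871675, 'cy': 235.26875940910043, 'pose': array([[-0.97870868,  0.10956722, -0.17356365,  0.30585868],
       [-0.205152  , -0.49549502,  0.84403634,  1.16895102],
       [ 0.00647879,  0.86167262,  0.50742321,  0.79386621],
       [ 0.        ,  0.        ,  0.        ,  1.        ]])}
{'clock': 0.1, 'joints': array([ 1.17036218,  0.43515733,  0.02495892,  1.57398282, -0.01162349,
        1.13402548, -0.07510289]), 'dq': array([-1.18846706e-03, -1.38300390e-03, -1.19941296e-03, -1.65957995e-03,
       -8.86447287e-04,  1.52990127e-03,  2.69188878e-05]), 'joint_efforts': array([ 4.80614224e-03, -6.69129682e+01,  9.88842398e-01, -3.15145218e+01,
       -6.05179416e-02,  3.74697754e-02, -2.72314864e-07]), 'position': array([ 0.18323721, -0.59705656,  0.22602979]), 'ee_rot': array([-3.10546060e+00, -4.65796153e-01,  4.90923238e-04]), 'force': array([-0.23382417, -0.27527336,  0.17133378]), 'ft_torque': array([-0.0048984 , -0.04347938,  0.0146581 ]), 'gripper_force': 0.0, 'width': 1.001601000843452} -0.0188
```

View pics/top.png

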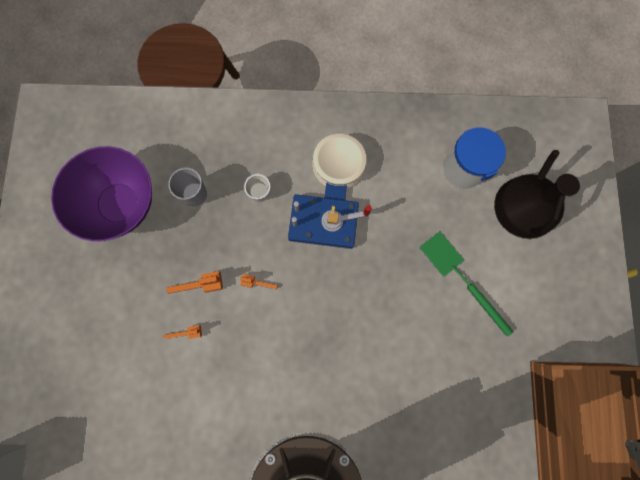

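View pics/side.png

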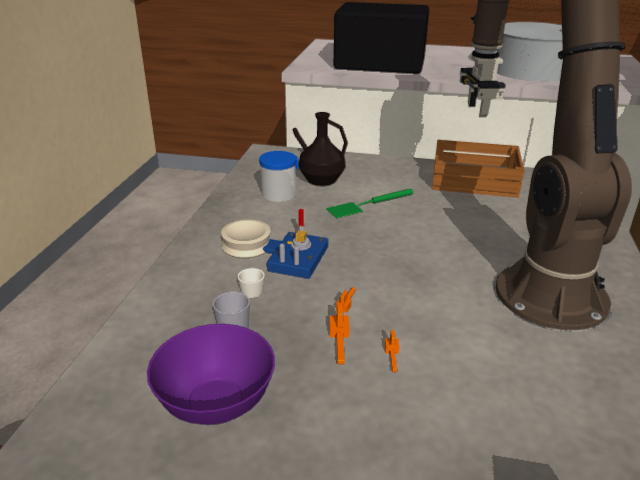

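The top view shows three orange keys. The largest has its block at about (212,282) and its arm pointing left to (167,291). The screw is at (333,216), the posts at (296,205) and (294,220), and the knob at (368,210). I'll enlarge this region.

```bash
python3 - <<'E'
from h import *
im=cv2.imread('pics/top.png')
a=cv2.resize(im[260:350,160:290],None,fx=4,fy=4,interpolation=cv2.INTER_CUBIC)
b=cv2.resize(im[185:255,275:405],None,fx=4,fy=4,interpolation=cv2.INTER_CUBIC)
w,cw=snap('wrist','w0.png')
cv2.imwrite('pics/crop.png',np.vstack([a[:300],b]))
c=load('top.png'); print({k:cw[k] for k in('fov_y','cx','cy')})
for n,u,v,z in [('fin',212,281,.06),('armend',168,291,.01),('screw',333,215,.066),('p1',296,205,.077),('p2',294,220,.077),('knob',368,210,.07)]:
    print(n,at_z(c,u,v,z).round(3))
E
```

```text
{'fov_y': 65.70646984690485, 'cx': 324.2772718609576, 'cy': 243.9502666951669}
fin [0.452 0.216 0.06 ]
armend [0.431 0.326 0.01 ]
screw [ 0.606 -0.047  0.066]
p1 [0.624 0.037 0.077]
p2 [0.589 0.04  0.077]
knob [ 0.618 -0.125  0.07 ]
```

View pics/crop.png

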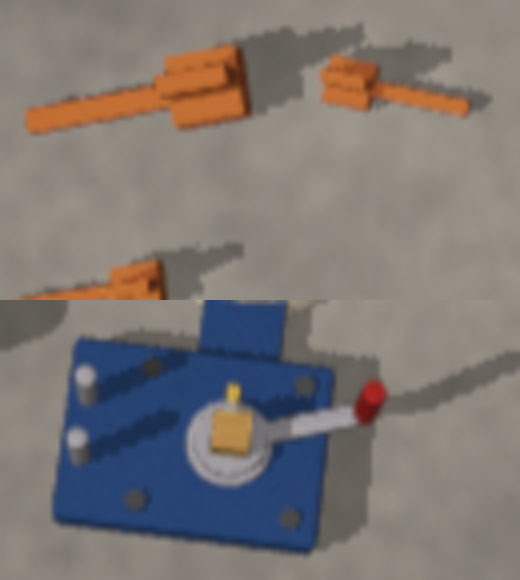

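The largest key is at about (0.452, 0.216), yaw about 0.19. The bracket's yaw is close to 0. I'll go above the bracket for a closer look.

Request:
{"api": "carry_out", "payload": {
  "increments": [21, 41, 10, 0, 0, 0.091, 21, 41, 10, 0, 0, 0.091, 21, 41, 10, 0, 0, 0.091, 21, 41, 10, 0, 0, 0.091, 21, 41, 10, 0, 0, 0.091, 21, 41, 10, 0, 0, 0.091, 21, 41, 10, 0, 0, 0.091, 21, 41, 10, 0, 0, 0.091, 21, 41, 10, 0, 0, 0.091, 21, 41, 4, 0, 0, 0.091, 21, 41, 4, 0, 0, 0.091, 21, 41, 0, 0, 0, 0.091, 21, 41, 0, 0, 0, 0.091, 21, 41, 0, 0, 0, 0.091, 0, 0, 0, 0, 0, 0, 0, 0, 0, 0, 0, 0]
}}

```text
clock: 2.15
position: [0.477, -0.024, 0.3244]
ee_rot: [-2.221, -2.222, 0.001]
force: [-0.1, 0.4, 0.0]
width: 1.001
gripper_force: 0.0
```

```bash
python3 - <<'E'
from h import *
w,c=snap('wrist','w1.png'); s=readout.observe(); print(s['position'],s['ee_rot'],s['joints'].round(2)); print(c['pose'].round(3))
for p in [(.606,-.047,.066),(.618,-.125,.07),(.452,.216,.06)]: print(proj(c,p,True))
E
```

```text
[ 0.47694854 -0.02460063  0.32448294] [-2.22241577e+00 -2.22036827e+00  1.39753988e-03] [ 0.44  0.17 -0.59  1.72  0.1   1.28 -0.16]
[[ 1.     0.     0.     0.477]
 [-0.     0.962  0.273  0.05 ]
 [-0.    -0.273  0.962  0.481]
 [ 0.     0.     0.     1.   ]]
(np.float64(433.922303003092), np.float64(226.63649832966559))
(np.float64(438.5914539438626), np.float64(288.986880034563))
(np.float64(302.45847242786755), np.float64(1.4343647547576666))
```

View pics/w1.png

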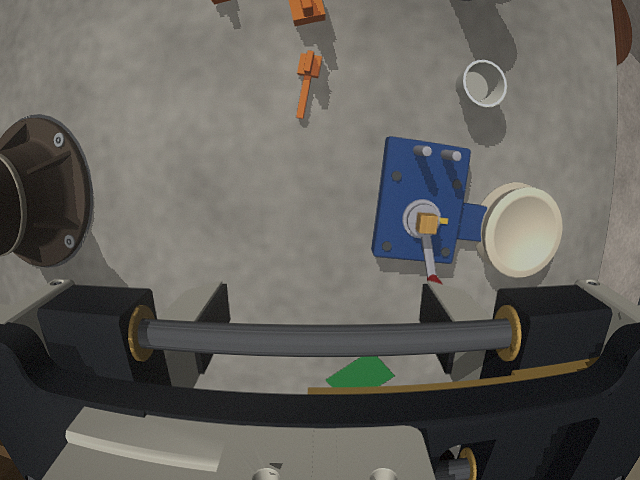

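The screw head is at (428,223), the posts at (425,151) and (455,155), and the knob is partly hidden at (434,279). All agree with the prediction to about 6 px. Next I'll go to the key.

Request:
{"api": "carry_out", "payload": {
  "increments": [-5, 29, -12, 0, 0, 0.032, -5, 29, -12, 0, 0, 0.032, -5, 29, -12, 0, 0, 0.032, -5, 29, -12, 0, 0, 0.032, -5, 29, -12, 0, 0, 0.032, 0, 29, -14, 0, 0, 0.03, 0, 0, 0, 0, 0, 0, 0, 0, 0, 0, 0, 0]
}}

```text
clock: 3.2
position: [0.4527, 0.149, 0.2508]
ee_rot: [2.002, 2.42, -0.001]
force: [0.7, 0.3, -0.9]
width: 1.003
gripper_force: 0.0
```

```bash
python3 - <<'E'
from h import *
w,c=snap('wrist','w2.png'); s=readout.observe(); print(s['position'],s['ee_rot'])
u,v=map(int,proj(c,(.452,.216,.06),True)); print(u,v)
# crop
x0,y0=max(0,u-100),max(0,v-140); print(x0,y0)
cv2.imwrite('pics/w2c.png',cv2.resize(cv2.imread('pics/w2.png')[y0:y0+200,x0:x0+200],None,fx=3,fy=3,interpolation=cv2.INTER_CUBIC))
E
```

```text
[0.45281103 0.14890871 0.25100559] [ 2.00235143e+00  2.41971073e+00 -4.19953745e-04]
337 149
237 9
```

View pics/w2c.png

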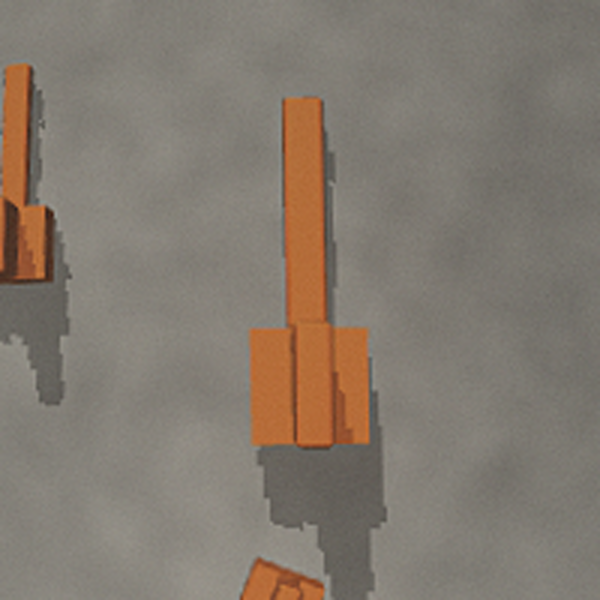

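The fin's top face spans crop x 294–333, y 324–446. The arm end is at x 284–322, y 98, and the block top is at x 251–369, y 328–444.

```bash
python3 - <<'E'
from h import *
c=load('w2.png')
g=lambda x,y,z: at_z(c,237+x/3,9+y/3,z,True)
A=[g(294,324,.06),g(333,324,.06),g(296,446,.06),g(332,446,.06)]
f=np.mean(A,0); print('fin',f, 'len',np.linalg.norm((A[0]+A[1]-A[2]-A[3])/2),'w',np.linalg.norm(A[0]-A[1]))
B=[g(251,328,.026),g(369,328,.026),g(252,444,.026),g(369,444,.026)]; print('block',np.mean(B,0),np.linalg.norm(B[0]-B[1]),np.linalg.norm(B[0]-B[2]))
e=(g(284,98,.016)+g(322,98,.016))/2; r=(g(287,322,.016)+g(325,322,.016))/2
print('end',e,np.linalg.norm((e-f)[:2]))
for d in (e-f,e-r,(A[0]+A[1]-A[2]-A[3])): print('yaw',np.arctan2(-d[0],d[1]))
# bracket from w1
c=load('w1.png')
for u,v,z in [(428,223,.066),(425,151,.077),(455,155,.077)]: print(at_z(c,u,v,z,True))
E
```

```text
fin [0.45374376 0.22773722 0.06      ] len 0.03806443719251321 w 0.011961613802241014
block [0.45415809 0.2278931  0.026     ] 0.03976377545247693 0.039701493311089985
end [0.43269302 0.32930953 0.016     ] 0.1037307397301972
yaw 0.2043557635169633
yaw 0.2000595006282405
yaw 0.1959599553847999
[ 0.59833244 -0.04268172  0.066     ]
[0.58763188 0.04132318 0.077     ]
[0.62329923 0.03858931 0.077     ]
```

Request:
{"api": "carry_out", "payload": {
  "increments": [0.5, 20, -15, 0, 0, 0.006, 0.5, 20, -15, 0, 0, 0.006, 0, 20, -15, 0, 0, 0, 0, 19, -15, 0, 0, 0, 0, 0, -35, 0, 0, 0, 0, 0, -35, 0, 0, 0, 0, 0, -35, 0, 0, 0, 0, 0, -25, 0, 0, 0, 0, 0, -15, 0, 0, 0, 0, 0, -9, 0, 0, 0, 0, 0, -5, 0, 0, 0, 0, 0, 0, 0, 0, 0]
}}

```text
clock: 4.75
position: [0.4536, 0.2296, 0.032]
ee_rot: [1.985, 2.435, 0.001]
force: [0.7, 0.1, -0.4]
width: 1.0
gripper_force: 0.0
```

Request:
{"api": "carry_out", "payload": {
  "increments": [0, 0, 0, 0, 0, 0, 0, 0, 0, 0, 0, 0, 0, 0, 0, 0, 0, 0, 0, 0, 0, 0, 0, 0, 0, 0, 0, 0, 0, 0, 0, 0, 0, 0, 0, 0, 0, 0, 0, 0, 0, 0, 0, 0, 0, 0, 0, 0],
  "grip": 1,
  "newtons": 45
}}

```text
clock: 5.75
position: [0.4533, 0.2295, 0.0317]
ee_rot: [-1.985, -2.435, 0.0]
force: [0.5, 0.3, -0.1]
width: 0.178
gripper_force: 0.0
```

Request:
{"api": "carry_out", "payload": {
  "increments": [0, 0, 0, 0, 0, 0, 0, 0, 0, 0, 0, 0, 0, 0, 0, 0, 0, 0, 0, 0, 0, 0, 0, 0]
}}

```text
clock: 6.25
position: [0.4534, 0.2295, 0.0317]
ee_rot: [1.985, 2.435, 0.0]
force: [-0.1, 0.2, -1.1]
width: 0.131
gripper_force: 45.0
```

Request:
{"api": "carry_out", "payload": {
  "increments": [0, 0, 10, 0, 0, 0, 0, 0, 25, 0, 0, 0, 0, 0, 40, 0, 0, 0, 0, 0, 40, 0, 0, 0, 0, 0, 40, 0, 0, 0, 9, -36, 5, 0, 0, -0.025, 9, -36, 0, 0, 0, -0.025, 9, -36, 0, 0, 0, -0.025, 9, -36, 0, 0, 0, -0.025, 9, -36, 0, 0, 0, -0.025, 9, -36, 0, 0, 0, -0.025, 9, -36, 0, 0, 0, -0.025, 9, -36, 0, 0, 0, -0.025, 0, 0, 0, 0, 0, 0, 0, 0, 0, 0, 0, 0, 0, 0, 0, 0, 0, 0]
}}

```text
clock: 8.25
position: [0.5251, -0.0572, 0.192]
ee_rot: [-2.216, -2.227, -0.001]
force: [0.1, 0.1, -2.5]
width: 0.13
gripper_force: 45.0
```

```bash
python3 - <<'E'
from h import *
w,c=snap('wrist','w3.png'); s=readout.observe(); print(s['position'],s['ee_rot'],s['force'],s['width'])
print(proj(c,(.602,-.044,.066),True))
E
```

```text
[ 0.52514753 -0.05729948  0.19193777] [-2.21588625e+00 -2.22675770e+00 -4.02105290e-04] [-0.384952   -0.77149923 -3.12933865] 0.12708603444130834
(np.float64(421.3614577981036), np.float64(220.57270536916147))
```

View pics/w3.png

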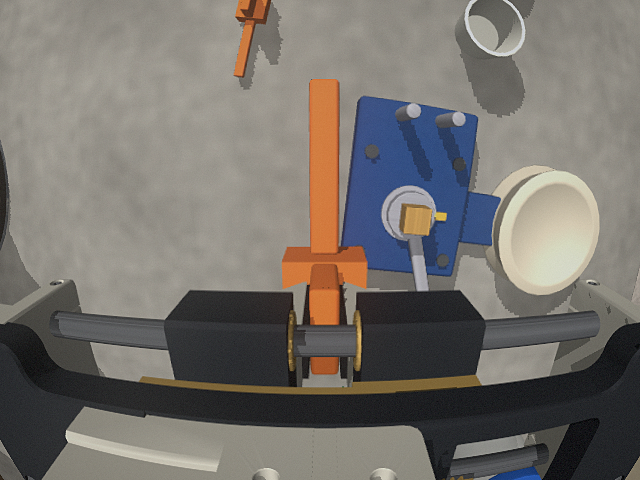

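The key is held straight, with its arm ending at (324,80). The screw head is at about (416,220), the posts at (414,110) and (458,119). I'll crop for subpixel readings.

```bash
python3 - <<'E'
import cv2
im=cv2.imread('pics/w3.png')
cv2.imwrite('pics/w3c.png',cv2.resize(im[90:290,275:475],None,fx=3,fy=3,interpolation=cv2.INTER_CUBIC))
E
```

```text
(no output)
```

View pics/w3c.png

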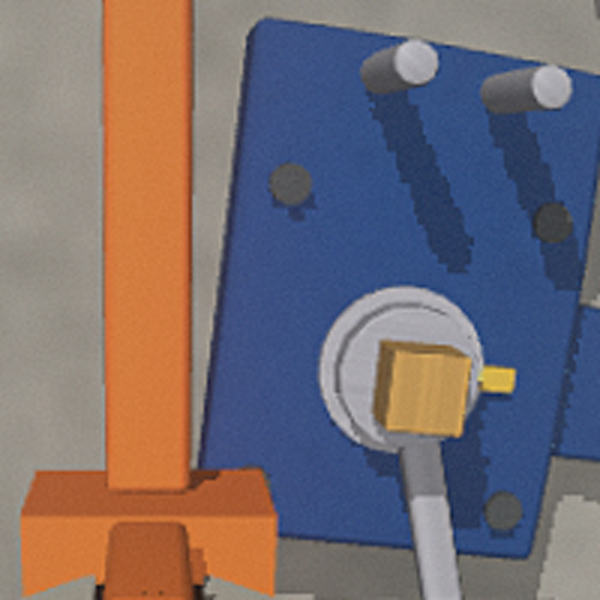

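```bash
cat > m.py <<'E'
from h import *
c=load('w3.png')
g=lambda x,y,z: at_z(c,275+x/3,90+y/3,z,True)
H=np.array([g(391,345,.066),g(471,355,.066),g(462,437,.066),g(385,430,.066)])
print('head',H.mean(0),[np.linalg.norm(H[i]-H[(i+1)%4]).round(4) for i in range(4)])
e=(H[0]+H[1]-H[2]-H[3]); x=(H[1]+H[2]-H[0]-H[3]); print('yaw',np.arctan2(-e[0],e[1]),np.arctan2(x[1],x[0]))
p=[g(416,63,.077),g(552,88,.077)]; m=(p[0]+p[1])/2; d=p[1]-p[0]; q=m-H.mean(0)
print('posts',p,np.linalg.norm(d),'yaw',np.arctan2(d[1],d[0]),'mid',m,np.linalg.norm(q[:2]),np.arctan2(-q[0],q[1]))
zu=.192-.0317
b=[g(22,515,zu+.026),g(276,515,zu+.026)]; print('blockfront',b,(b[0]+b[1])/2,np.linalg.norm(b[0]-b[1]))
a0=(g(104,5,zu+.016)+g(191,5,zu+.016))/2; a1=(g(107,485,zu+.016)+g(190,485,zu+.016))/2
e=at_z(c,324.3,79.5,zu+.016,True); print('arm',a0,a1,e,np.arctan2(-(a0-a1)[0],(a0-a1)[1]))
E
python3 m.py
```

```text
head [ 0.59886819 -0.04414294  0.066     ] [np.float64(0.0222), np.float64(0.0224), np.float64(0.0216), np.float64(0.0229)]
yaw -0.02824971572510581 -0.09027443509601488
posts [array([0.58978883, 0.04074357, 0.077     ]), array([0.62550245, 0.0370252 , 0.077     ])] 0.03590667831328027 yaw -0.10374233198469686 mid [0.60764564 0.03888438 0.077     ] 0.08348999890567756 -0.10532639688536641
blockfront [array([ 0.50536596, -0.03818624,  0.1863    ]), array([ 0.54447665, -0.03802383,  0.1863    ])] [ 0.5249213  -0.03810503  0.1863    ] 0.03911102303897205
arm [0.52435559 0.03951271 0.1763    ] [ 0.52484391 -0.03631464  0.1763    ] [0.52439119 0.04524248 0.1763    ] 0.006439802926376252
```

```bash
cat >> m.py <<'E'
im=cv2.imread('pics/w3.png')[195:245,395:440]; big=cv2.resize(im,None,fx=8,fy=8,interpolation=cv2.INTER_LINEAR)
hsv=cv2.cvtColor(big,cv2.COLOR_BGR2HSV); print('px',hsv[25*8,20*8],hsv[25*8,int(5.5*8)],hsv[int(21.3*8),22*8])
V=hsv[:,:,2].astype(int)
for thr in (170,185,195):
    mk=((V>thr)&(hsv[:,:,1]>90)&(hsv[:,:,0]<22)).astype('uint8')
    cs,_=cv2.findContours(mk,cv2.RETR_EXTERNAL,cv2.CHAIN_APPROX_NONE)
    if not cs: continue
    k=max(cs,key=cv2.contourArea)[:,0,:]
    W=np.array([at_z(c,395+(x+.5)/8-.5,195+(y+.5)/8-.5,.066,True)[:2]*1000 for x,y in k],dtype=np.float32)
    print(thr,cv2.minAreaRect(W))
E
python3 m.py | tail -4
```

```text
px [ 18 142 192] [ 18 106 115] [ 18 139 200]
170 ((598.7593383789062, -44.15727233886719), (21.57063865661621, 21.2762508392334), 85.61808013916016)
185 ((598.7686767578125, -44.10292434692383), (21.112260818481445, 20.82249641418457), 85.76592254638672)
195 ((598.6214599609375, -43.52836608886719), (8.885353088378906, 20.22456932067871), 7.342228889465332)
```

Request:
{"api": "carry_out", "payload": {
  "increments": [19, 4, 0, 0, 0, -0.02, 19, 4, 0, 0, 0, -0.02, 19, 4, 0, 0, 0, -0.02, 17, 2.7, -5, 0, 0, -0.018, 0, 0, -20, 0, 0, 0, 0, 0, -25, 0, 0, 0, 0, 0, -20, 0, 0, 0, 0, 0, -10, 0, 0, 0, 0, 0, 0, 0, 0, 0, 0, 0, 0, 0, 0, 0]
}}

```text
clock: 9.55
position: [0.6, -0.0436, 0.1125]
ee_rot: [2.303, 2.136, 0.002]
force: [0.7, -0.2, -1.7]
width: 0.126
gripper_force: 45.0
```

```bash
python3 - <<'E'
from h import *
w,c=snap('wrist','w4.png'); snap('side','s4.png'); s=readout.observe(); print(s['position'],s['ee_rot'],s['force'])
a=cv2.imread('pics/w4.png')[40:340,200:500]
b=cv2.resize(cv2.imread('pics/s4.png')[200:290,240:350],None,fx=4,fy=4,interpolation=cv2.INTER_CUBIC)
cv2.imwrite('pics/c4.png',np.hstack([np.vstack([a,np.zeros((60,300,3),'uint8')]),b]))
E
```

```text
[ 0.59993671 -0.04375274  0.11262516] [2.30253858e+00 2.13570902e+00 1.63243261e-03] [-0.37076947  0.28649768 -1.50266232]
```

View pics/c4.png

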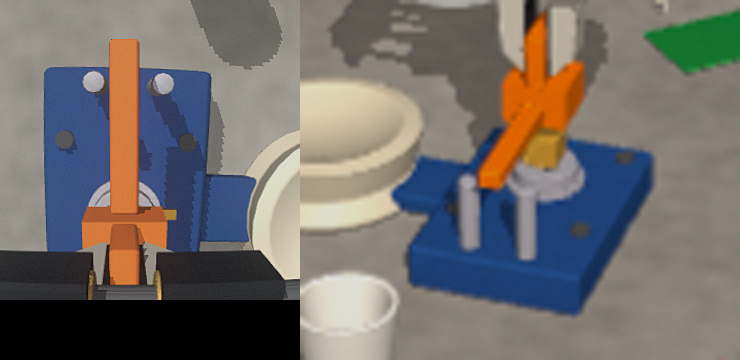

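The key's arm is over the gap between the posts, and the block is above the head. I'll correct by 1 mm and descend slowly.

Request:
{"api": "carry_out", "payload": {
  "increments": [-1, 1, -6, 0, 0, 0, 0, 0, -6, 0, 0, 0, 0, 0, -3, 0, 0, 0, 0, 0, -3, 0, 0, 0, 0, 0, -3, 0, 0, 0, 0, 0, 0, 0, 0, 0]
}}

```text
clock: 10.4
position: [0.5988, -0.0429, 0.0904]
ee_rot: [2.303, 2.136, 0.001]
force: [2.3, -1.0, -4.5]
width: 0.125
gripper_force: 45.0
```

Request:
{"api": "carry_out", "payload": {
  "increments": [0.5, -0.3, -3, 0, 0, 0, 0, 0, -3, 0, 0, 0, 0, 0, -2, 0, 0, 0, 0, 0, -2, 0, 0, 0, 0, 0, 0, 0, 0, 0]
}}

```text
clock: 11.02
position: [0.5988, -0.0432, 0.0805]
ee_rot: [-2.303, -2.136, 0.0]
force: [2.1, 0.5, -4.4]
width: 0.125
gripper_force: 45.0
```

Request:
{"api": "carry_out", "payload": {
  "increments": [0, 0, -1, 0, 0, 0, 0, 0, -1, 0, 0, 0, 0, 0, 0, 0, 0, 0]
}}

```text
clock: 11.4
position: [0.599, -0.0431, 0.0797]
ee_rot: [2.303, 2.136, 0.0]
force: [-2.5, -0.9, 7.2]
width: 0.131
gripper_force: 45.0
```

The key is seated: TCP z is 0.0797 against 0.0797 expected, with a 7 N upward reaction. Release and lift.

Request:
{"api": "carry_out", "payload": {
  "increments": [0, 0, 0.8, 0, 0, 0, 0, 0, 0, 0, 0, 0, 0, 0, 0, 0, 0, 0, 0, 0, 0, 0, 0, 0, 0, 0, 0, 0, 0, 0, 0, 0, 20, 0, 0, 0, 0, 0, 30, 0, 0, 0, 0, 0, 30, 0, 0, 0, 0, 0, 30, 0, 0, 0, 0, -20, 20, 0, 0, 0, 0, -30, 10, 0, 0, 0, 0, -30, 10, 0, 0, 0, 0, 0, 0, 0, 0, 0, 0, 0, 0, 0, 0, 0],
  "grip": 0.6
}}

```text
clock: 13.15
position: [0.5987, -0.1223, 0.2293]
ee_rot: [-2.302, -2.136, -0.0]
force: [-0.1, -0.0, -0.0]
width: 0.4
gripper_force: 0.0
```

```bash
python3 - <<'E'
from h import *
w,c=snap('wrist','w5.png'); snap('top','t5.png');snap('side','s5.png'); s=readout.observe(); print(s['position'],s['ee_rot'],s['force'])
print(proj(c,(.618,-.125,.088),True))
cv2.imwrite('pics/c5.png',np.hstack([cv2.imread('pics/w5.png')[60:460,170:490],cv2.resize(cv2.imread('pics/s5.png')[190:290,240:350],None,fx=4,fy=4,interpolation=cv2.INTER_CUBIC)]))
E
```

```text
[ 0.59873471 -0.12171829  0.22925021] [-2.30070187e+00 -2.13811647e+00 -1.02781235e-04] [-0.35887469 -0.37425022  0.62564597]
(np.float64(348.1028858000557), np.float64(232.8579192316803))
```

View pics/c5.png

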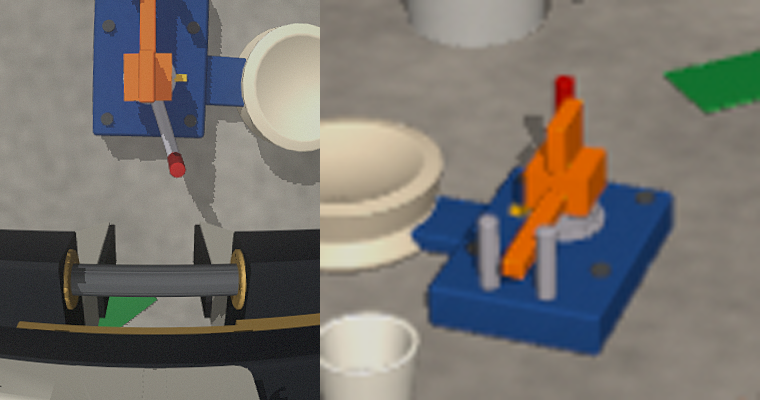

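The key sits on the screw with its arm between the posts. The knob top is at image (347,230).

```bash
python3 - <<'E'
from h import *
c=load('w5.png'); k=at_z(c,347,231,.088,True)[:2]; s=np.array([.5987,-.0438]); d=k-s
print(k,np.hypot(*d),'ang',np.arctan2(d[1],d[0]))
E
```

```text
[ 0.61718278 -0.12335282] 0.08167169129628749 ang -1.342512870538691
```

Request:
{"api": "carry_out", "payload": {
  "increments": [6, 0, -20, 0, 0, 0.1, 6, -1, -30, 0, 0, 0.1, 6, 0, -30, 0, 0, 0.1, 0, 0, -30, 0, 0, 0, 0, 0, -30, 0, 0, 0, 0, 0, -20, 0, 0, 0, 0, 0, -13, 0, 0, 0, 0, 0, 0, 0, 0, 0, 0, 0, 0, 0, 0, 0]
}}

```text
clock: 14.42
position: [0.6176, -0.124, 0.0575]
ee_rot: [1.957, 2.456, 0.001]
force: [-0.1, -0.0, 0.0]
width: 0.399
gripper_force: 0.0
```

```bash
python3 - <<'E'
import numpy as np
p=lambda a:81*np.array([np.cos(a),np.sin(a)])
a=-1.3425
for i in range(32): print(i,(p(a-.05)-p(a)).round(1),end=' '); a-=.05
E
```

```text
0 [-4.  -0.8] 1 [-4.  -0.6] 2 [-4.  -0.4] 3 [-4.  -0.2] 4 [-4. -0.] 5 [-4.   0.2] 6 [-4.   0.4] 7 [-4.   0.6] 8 [-4.   0.8] 9 [-3.9  1. ] 10 [-3.9  1.2] 11 [-3.8  1.4] 12 [-3.7  1.6] 13 [-3.7  1.7] 14 [-3.6  1.9] 15 [-3.5  2.1] 16 [-3.3  2.3] 17 [-3.2  2.4] 18 [-3.1  2.6] 19 [-3.   2.8] 20 [-2.8  2.9] 21 [-2.7  3. ] 22 [-2.5  3.2] 23 [-2.4  3.3] 24 [-2.2  3.4] 25 [-2.   3.5] 26 [-1.8  3.6] 27 [-1.7  3.7] 28 [-1.5  3.8] 29 [-1.3  3.8] 30 [-1.1  3.9] 31 [-0.9  3.9]
```

Request:
{"api": "carry_out", "payload": {
  "increments": [-4, -0.8, 0, 0, 0, -0.05, -4, -0.6, 0, 0, 0, -0.05, -4, -0.4, 0, 0, 0, -0.05, -4, -0.2, 0, 0, 0, -0.05, -4, 0, 0, 0, 0, -0.05, -4, 0.2, 0, 0, 0, -0.05]
}}

```text
clock: 15.18
position: [0.5938, -0.1259, 0.0579]
ee_rot: [2.304, 2.133, 0.003]
force: [0.8, -0.5, -0.9]
width: 0.402
gripper_force: 0.4
```

Request:
{"api": "carry_out", "payload": {
  "increments": [-4, 0.4, 0, 0, 0, -0.05, -4, 0.6, 0, 0, 0, -0.05, -4, 0.8, 0, 0, 0, -0.05, -3.9, 1, 0, 0, 0, -0.05, -3.9, 1.2, 0, 0, 0, -0.05]
}}

```text
clock: 15.8
position: [0.5743, -0.1219, 0.0579]
ee_rot: [2.552, 1.829, 0.004]
force: [2.4, 0.2, -0.8]
width: 0.399
gripper_force: 0.7
```

Request:
{"api": "carry_out", "payload": {
  "increments": [-3.8, 1.4, 0, 0, 0, -0.05, -3.7, 1.6, 0, 0, 0, -0.05, -3.7, 1.7, 0, 0, 0, -0.05, -3.6, 1.9, 0, 0, 0, -0.05]
}}

```text
clock: 16.3
position: [0.5596, -0.1153, 0.0579]
ee_rot: [2.722, 1.566, 0.004]
force: [1.6, 1.5, -0.2]
width: 0.399
gripper_force: 0.7
```

Request:
{"api": "carry_out", "payload": {
  "increments": [-1.75, 1.05, 0, 0, 0, -0.025, -1.7, 1.1, 0, 0, 0, -0.025]
}}

```text
clock: 16.55
position: [0.5556, -0.1133, 0.0573]
ee_rot: [2.76, 1.498, 0.002]
force: [1.7, -1.5, 1.7]
width: 0.4
gripper_force: 0.7
```

Request:
{"api": "carry_out", "payload": {
  "increments": [-1.65, 1.15, 0, 0, 0, -0.025, -1.65, 1.15, 0, 0, 0, -0.025]
}}

```text
clock: 16.8
position: [0.5516, -0.1108, 0.0567]
ee_rot: [2.798, 1.429, 0.0]
force: [0.6, -0.6, -0.0]
width: 0.401
gripper_force: 0.7
```

Request:
{"api": "carry_out", "payload": {
  "increments": [-1.6, 1.2, 0, 0, 0, -0.025, -1.6, 1.25, 0, 0, 0, -0.025]
}}

```text
clock: 17.05
position: [0.5482, -0.1083, 0.0565]
ee_rot: [-2.833, -1.358, 0.0]
force: [0.6, -1.6, 0.6]
width: 0.398
gripper_force: 0.7
```

Request:
{"api": "carry_out", "payload": {
  "increments": [-1.5, 1.3, 0, 0, 0, -0.025, -1.5, 1.3, 0, 0, 0, -0.025]
}}

```text
clock: 17.3
position: [0.5452, -0.1057, 0.0565]
ee_rot: [2.866, 1.287, -0.0]
force: [1.1, -1.2, 1.1]
width: 0.402
gripper_force: 0.7
```

Request:
{"api": "carry_out", "payload": {
  "increments": [-1.45, 1.35, 0, 0, 0, -0.025, -1.4, 1.4, 0, 0, 0, -0.025]
}}

```text
clock: 17.55
position: [0.5424, -0.103, 0.0566]
ee_rot: [2.897, 1.215, 0.0]
force: [0.7, -0.8, 1.3]
width: 0.403
gripper_force: 0.7
```

Request:
{"api": "carry_out", "payload": {
  "increments": [-1.4, 1.4, 0, 0, 0, -0.025, -1.35, 1.45, 0, 0, 0, -0.025]
}}

```text
clock: 17.8
position: [0.5396, -0.1001, 0.0565]
ee_rot: [2.927, 1.142, -0.0]
force: [0.9, -0.6, 1.5]
width: 0.4
gripper_force: 0.7
```

Request:
{"api": "carry_out", "payload": {
  "increments": [-1.3, 1.5, 0, 0, 0, -0.025, -1.3, 1.5, 0, 0, 0, -0.025]
}}

```text
clock: 18.05
position: [0.537, -0.0971, 0.0565]
ee_rot: [2.954, 1.068, -0.0]
force: [0.9, -0.8, 1.0]
width: 0.398
gripper_force: 0.7
```

Request:
{"api": "carry_out", "payload": {
  "increments": [-1.25, 1.55, 0, 0, 0, -0.025, -1.2, 1.6, 0, 0, 0, -0.025]
}}

```text
clock: 18.3
position: [0.5346, -0.094, 0.0565]
ee_rot: [2.98, 0.994, -0.0]
force: [1.0, -0.1, 0.9]
width: 0.4
gripper_force: 0.7
```

Request:
{"api": "carry_out", "payload": {
  "increments": [-1.2, 1.6, 0, 0, 0, -0.025, -1.15, 1.65, 0, 0, 0, -0.025]
}}

```text
clock: 18.55
position: [0.5322, -0.0907, 0.0565]
ee_rot: [3.004, 0.919, -0.0]
force: [1.0, -1.2, 0.6]
width: 0.404
gripper_force: 0.7
```

Request:
{"api": "carry_out", "payload": {
  "increments": [-1.1, 1.65, 0, 0, 0, -0.02, -1.1, 1.7, 0, 0, 0, -0.02]
}}

```text
clock: 18.8
position: [0.5299, -0.0874, 0.0565]
ee_rot: [3.022, 0.86, -0.0]
force: [1.2, -0.6, 0.4]
width: 0.401
gripper_force: 0.7
```

Request:
{"api": "carry_out", "payload": {
  "increments": [-1.05, 1.7, 0, 0, 0, -0.025, -1, 1.75, 0, 0, 0, -0.025]
}}

```text
clock: 19.05
position: [0.5279, -0.0839, 0.0565]
ee_rot: [3.042, 0.783, -0.0]
force: [0.5, -1.1, 0.3]
width: 0.396
gripper_force: 0.7
```

Request:
{"api": "carry_out", "payload": {
  "increments": [-1, 1.75, 0, 0, 0, -0.025, -0.9, 1.8, 0, 0, 0, -0.025]
}}

```text
clock: 19.3
position: [0.5261, -0.0803, 0.0565]
ee_rot: [3.061, 0.707, -0.0]
force: [0.3, -1.0, 0.7]
width: 0.397
gripper_force: 0.7
```

Request:
{"api": "carry_out", "payload": {
  "increments": [-0.9, 1.8, 0, 0, 0, -0.025, -0.85, 1.85, 0, 0, 0, -0.025]
}}

```text
clock: 19.55
position: [0.5244, -0.0766, 0.0565]
ee_rot: [-3.078, -0.63, -0.0]
force: [1.7, -1.4, 1.5]
width: 0.4
gripper_force: 0.6
```

```bash
python3 - <<'E'
from h import *
w,c=snap('wrist','w6.png'); s=readout.observe(); print(s['position'],s['force'])
t,ct=snap('top','t6.png')
for im,cc,f in((w,c,True),(t,ct,False)):
    h=cv2.cvtColor(im,cv2.COLOR_RGB2HSV); 
    m=(((h[:,:,0]<4)|(h[:,:,0]>174))&(h[:,:,1]>170)&(h[:,:,2]>60)).astype('uint8')
    n,l,st,ce=cv2.connectedComponentsWithStats(m)
    for i in range(1,n):
        if st[i,4]>8: print(st[i],ce[i],at_z(cc,*ce[i],.08,f).round(4))
E
```

```text
[ 0.52425885 -0.07634819  0.05653105] [ 0.57026591 -1.08480091  1.16193968]
[340 316  29   8 139] [355.04316547 320.64028777] [ 0.5326 -0.0865  0.08  ]
```

Request:
{"api": "carry_out", "payload": {
  "increments": [-0.8, 1.85, 0, 0, 0, -0.025, -0.75, 1.9, 0, 0, 0, -0.025]
}}

```text
clock: 19.9
position: [0.5228, -0.073, 0.0565]
ee_rot: [-3.093, -0.553, -0.0]
force: [1.3, -0.5, 0.2]
width: 0.4
gripper_force: 0.6
```

Request:
{"api": "carry_out", "payload": {
  "increments": [-0.7, 1.9, 0, 0, 0, -0.025, -0.65, 1.9, 0, 0, 0, -0.025]
}}

```text
clock: 20.15
position: [0.5214, -0.0691, 0.0565]
ee_rot: [3.105, 0.476, -0.0]
force: [-0.5, -1.3, -0.5]
width: 0.397
gripper_force: 0.6
```

```bash
python3 - <<'E'
from h import *
snap('top','t7.png');snap('side','s7.png');snap('wrist','w7.png')
f=lambda n,y,x,h,w,k:cv2.resize(cv2.imread('pics/'+n)[y:y+h,x:x+w],None,fx=k,fy=k,interpolation=cv2.INTER_CUBIC)
a=f('w7.png',60,200,300,320,1.2);b=np.vstack([f('s7.png',205,245,60,90,4),f('t7.png',185,275,60,90,4)])
o=np.zeros((600,800,3),'uint8');o[:a.shape[0],:a.shape[1]]=a;o[:b.shape[0],400:400+b.shape[1]]=b;cv2.imwrite('pics/c7.png',o)
E
```

```text
(no output)
```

View pics/c7.png

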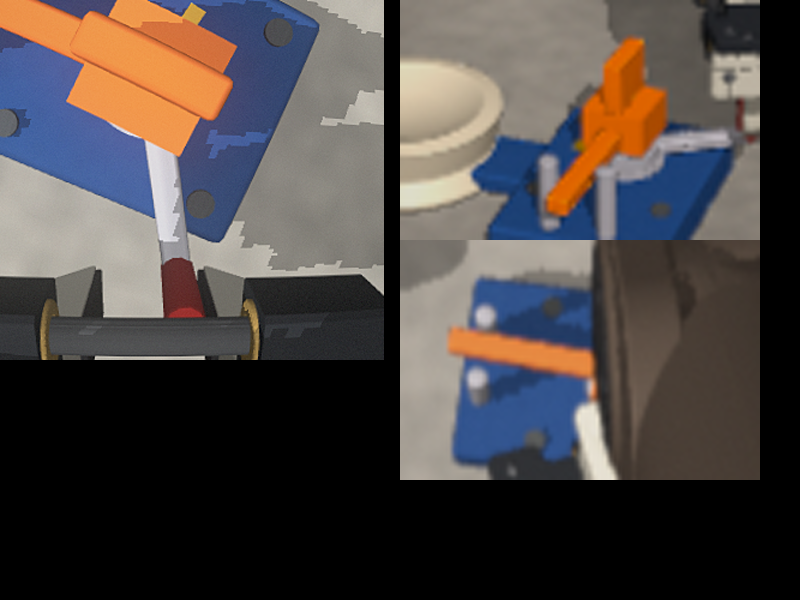

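The key is still seated, with its arm leaning towards the +x post as expected for clockwise creep. The yellow tab hasn't moved and the knob sits between the fingers. I'll keep going in small steps.

Request:
{"api": "carry_out", "payload": {
  "increments": [-0.6, 1.95, 0, 0, 0, -0.025, -0.55, 1.95, 0, 0, 0, -0.025]
}}

```text
clock: 20.55
position: [0.5203, -0.0654, 0.0565]
ee_rot: [3.116, 0.397, -0.0]
force: [0.9, -1.7, -0.2]
width: 0.396
gripper_force: 1.0
```

Request:
{"api": "carry_out", "payload": {
  "increments": [-0.5, 1.95, 0, 0, 0, -0.025, -0.45, 2, 0, 0, 0, -0.025]
}}

```text
clock: 20.8
position: [0.5199, -0.0621, 0.0567]
ee_rot: [3.124, 0.319, 0.001]
force: [3.0, -5.5, 0.2]
width: 0.4
gripper_force: 3.1
```

Tight is starting. I'll use smaller steps and let each one settle.

Request:
{"api": "carry_out", "payload": {
  "increments": [0, 0, 0, 0, 0, 0]
}}

```text
clock: 20.92
position: [0.5199, -0.0622, 0.0567]
ee_rot: [3.124, 0.32, 0.002]
force: [3.7, -5.4, -1.4]
width: 0.402
gripper_force: 2.6
```

Request:
{"api": "carry_out", "payload": {
  "increments": [-0.2, 1, 0, 0, 0, -0.012, 0, 0, 0, 0, 0, 0]
}}

```text
clock: 21.18
position: [0.5199, -0.0616, 0.0568]
ee_rot: [3.126, 0.301, 0.002]
force: [3.4, -7.0, -0.2]
width: 0.398
gripper_force: 3.2
```

Request:
{"api": "carry_out", "payload": {
  "increments": [-0.2, 1.5, 0, 0, 0, -0.015, 0, 0, 0, 0, 0, 0]
}}

```text
clock: 21.42
position: [0.5198, -0.0604, 0.0568]
ee_rot: [3.128, 0.276, 0.002]
force: [3.3, -7.1, -0.3]
width: 0.402
gripper_force: 3.7
```

Request:
{"api": "carry_out", "payload": {
  "increments": [-0.2, 1.5, 0, 0, 0, -0.015, 0, 0, 0, 0, 0, 0]
}}

```text
clock: 21.68
position: [0.5195, -0.0592, 0.0568]
ee_rot: [3.129, 0.253, 0.002]
force: [2.9, -6.9, -0.1]
width: 0.398
gripper_force: 4.1
```

Request:
{"api": "carry_out", "payload": {
  "increments": [-0.2, 1.5, 0, 0, 0, -0.015, 0, 0, 0, 0, 0, 0]
}}

```text
clock: 21.92
position: [0.5193, -0.0579, 0.0568]
ee_rot: [3.131, 0.229, 0.002]
force: [3.6, -9.0, -0.1]
width: 0.399
gripper_force: 4.4
```

Request:
{"api": "carry_out", "payload": {
  "increments": [-0.2, 1.5, 0, 0, 0, -0.015, 0, 0, 0, 0, 0, 0]
}}

```text
clock: 22.18
position: [0.5191, -0.0565, 0.0568]
ee_rot: [3.133, 0.205, 0.002]
force: [3.0, -9.0, -0.2]
width: 0.397
gripper_force: 4.7
```

Request:
{"api": "carry_out", "payload": {
  "increments": [-0.1, 1.5, 0, 0, 0, -0.015, 0, 0, 0, 0, 0, 0]
}}

```text
clock: 22.42
position: [0.5189, -0.0553, 0.0568]
ee_rot: [3.134, 0.181, 0.002]
force: [3.5, -10.5, -0.1]
width: 0.396
gripper_force: 5.0
```

Request:
{"api": "carry_out", "payload": {
  "increments": [-0.1, 1.5, 0, 0, 0, -0.015, 0, 0, 0, 0, 0, 0]
}}

```text
clock: 22.68
position: [0.5188, -0.054, 0.0568]
ee_rot: [3.135, 0.158, 0.002]
force: [2.9, -10.1, 0.6]
width: 0.403
gripper_force: 5.3
```

```bash
cat > f.py <<'E'
from h import *
F=[];P=[]
for i in range(8):
    vision.get_image('wrist'); s=readout.observe(); F.append(s['force']); P.append(s['position'])
F=np.mean(F,0);p=np.mean(P,0); a=np.arctan2(p[1]+.0438,p[0]-.5987); t=np.array([np.sin(a),-np.cos(a)])
print(F.round(2),p.round(4),'psi',a,'tang',-F[:2]@t,s['gripper_force'],s['clock'])
E
python3 f.py
```

```text
[  2.57 -10.16   0.08] [ 0.5188 -0.054   0.0568] psi -3.014281683187479 tang 10.400047028665606 5.250488966703415 23.075
```

Request:
{"api": "carry_out", "payload": {
  "increments": [-0.1, 1.5, 0, 0, 0, -0.015, 0, 1.5, 0, 0, 0, -0.015, 0, 1.2, 0, 0, 0, -0.015, 0, 0, 0, 0, 0, 0]
}}

```text
clock: 23.58
position: [0.5185, -0.0504, 0.0568]
ee_rot: [3.137, 0.086, 0.001]
force: [3.1, -12.3, 0.6]
width: 0.398
gripper_force: 6.1
```

```bash
python3 f.py
```

```text
[  2.31 -11.95   0.59] [ 0.5185 -0.0504  0.0568] psi -3.05958270163787 tang 12.095681274592176 6.073148846626282 23.975
```

Request:
{"api": "carry_out", "payload": {
  "increments": [0, 1.1, 0, 0, 0, -0.014, 0, 1.1, 0, 0, 0, -0.014, 0, 0, 0, 0, 0, 0]
}}

```text
clock: 24.35
position: [0.5185, -0.0485, 0.0568]
ee_rot: [3.138, 0.042, 0.001]
force: [2.7, -13.2, 0.2]
width: 0.403
gripper_force: 6.5
```

```bash
python3 f.py
```

```text
[  2.26 -12.84   0.68] [ 0.5185 -0.0485  0.0568] psi -3.0831410766853375 tang 12.954539219413045 6.502453833818436 24.75
```

About 13 N, mid-band. Back off and lift clear.

Request:
{"api": "carry_out", "payload": {
  "increments": [0, -4, 0, 0, 0, 0, 0, -5, 0, 0, 0, 0, 0, 0, 0, 0, 0, 0, 0, 0, 15, 0, 0, 0, 0, 0, 30, 0, 0, 0, 0, 0, 40, 0, 0, 0, 0, 0, 40, 0, 0, 0, -30, 0, 30, 0, 0, 0, -40, 0, 10, 0, 0, 0, -40, 0, 0, 0, 0, 0, 0, 0, 0, 0, 0, 0, 0, 0, 0, 0, 0, 0]
}}

```text
clock: 26.25
position: [0.4086, -0.0534, 0.2224]
ee_rot: [-3.141, -0.05, -0.002]
force: [0.6, -0.4, -0.2]
width: 0.398
gripper_force: 0.0
```

```bash
python3 - <<'E'
from h import *
s=readout.observe(); print(s['position'],s['force'],s['clock'])
t,c=snap('top','t8.png')
h=cv2.cvtColor(t,cv2.COLOR_RGB2HSV)
def m(lo,hi,z,n):
    k=cv2.inRange(h,lo,hi)[185:255,275:405]; q=cv2.findNonZero(k)
    if q is None: return print(n,'none')
    q=q[:,0]+[275,185]; a=q[q[:,0].argmin()]; print(n,len(q),q.min(0),q.max(0),'mean',at_z(c,*q.mean(0),z).round(3),'left end',at_z(c,*a,z).round(3))
m((4,150,120),(15,255,255),.07,'key'); m((0,170,50),(3,255,255),.07,'knob'); m((22,150,120),(32,255,255),.04,'tab')
E
```

```text
[ 0.40864325 -0.0533705   0.22236179] [ 0.60901011 -0.38904044 -0.16367685] 26.25
key 562 [287 207] [342 227] mean [ 0.603 -0.021  0.07 ] left end [0.616 0.057 0.07 ]
knob none
tab none
```

```bash
python3 -c "
from cell import arm
print(arm.sign_off())"
```

```text
the job is handed in; nothing more can be done
None
```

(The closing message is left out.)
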